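# Put the cleaned microscope objectives back in the storage rack

### The job

The cleaned microscope objectives stand in a row on the wooden cleaning stand. Move the red, yellow, green and blue banded ones over to the grey storage rack, each into the cup whose rim has its own colour, standing upright on the cup's floor, nose up. They are optics: keep them upright, set them down gently, never drop them, and leave the white-banded objective and the bottle of lens cleaner where they stand.

Things in the scene. Friction and masses are not known exactly. Their poses are not given: they have to be found in the camera images.
- obj_red: Objective lens with the red band, loose, 150 g, upright in a pocket of the wooden stand (see bottle). Origin: centre of its underside; z up its axis. From the underside up: black cap 32 mm diameter to 10 mm; steel barrel 30 mm diameter, 10 to 36 mm; red band 30 mm diameter to 42 mm, tapering to 20 mm at 47 mm; steel nose tapering from 19 to 12 mm diameter at the top, 53 mm. Grip barrel and band.
- obj_yellow: Objective lens with the yellow band, loose, 150 g, upright in a pocket of the wooden stand (see bottle). Origin: centre of its underside; z up its axis. From the underside up: black cap 32 mm diameter to 10 mm; steel barrel 30 mm diameter, 10 to 36 mm; yellow band 30 mm diameter to 42 mm, tapering to 20 mm at 47 mm; steel nose tapering from 19 to 12 mm diameter at the top, 58 mm. Grip barrel and band.
- obj_green: Objective lens with the green band, loose, 150 g, upright in a pocket of the wooden stand (see bottle). Origin: centre of its underside; z up its axis. From the underside up: black cap 32 mm diameter to 10 mm; steel barrel 30 mm diameter, 10 to 36 mm; green band 30 mm diameter to 42 mm, tapering to 20 mm at 47 mm; steel nose tapering from 19 to 12 mm diameter at the top, 62 mm. Grip barrel and band.
- obj_blue: Objective lens with the blue band, loose, 150 g, upright in a pocket of the wooden stand (see bottle). Origin: centre of its underside; z up its axis. From the underside up: black cap 32 mm diameter to 10 mm; steel barrel 30 mm diameter, 10 to 36 mm; blue band 30 mm diameter to 42 mm, tapering to 20 mm at 47 mm; steel nose tapering from 19 to 12 mm diameter at the top, 66 mm. Grip barrel and band.
- seat_red: The red-rimmed cup of the storage rack, fixed, home of the red-banded objective. Round, outside 56 mm, inside 48 mm diameter, 10 mm tall, with a 4 mm floor on which the objective stands, 6 mm below the rim. Origin: centre of the cup's underside, z up, so the floor is 4 mm above it. Rack: see obj_white.
- seat_yellow: The yellow-rimmed cup of the storage rack, fixed, home of the yellow-banded objective. Round, outside 56 mm, inside 48 mm diameter, 10 mm tall, with a 4 mm floor on which the objective stands, 6 mm below the rim. Origin: centre of the cup's underside, z up, so the floor is 4 mm above it. Rack: see obj_white.
- seat_green: The green-rimmed cup of the storage rack, fixed, home of the green-banded objective. Round, outside 56 mm, inside 48 mm diameter, 10 mm tall, with a 4 mm floor on which the objective stands, 6 mm below the rim. Origin: centre of the cup's underside, z up, so the floor is 4 mm above it. Rack: see obj_white.
- seat_blue: The blue-rimmed cup of the storage rack, fixed, home of the blue-banded objective. Round, outside 56 mm, inside 48 mm diameter, 10 mm tall, with a 4 mm floor on which the objective stands, 6 mm below the rim. Origin: centre of the cup's underside, z up, so the floor is 4 mm above it. Rack: see obj_white.
- obj_white: White-banded objective, 68 mm tall, else shaped like the others, loose, already home in the white-rimmed cup: leave it. Origin: centre of its underside, z up. Its storage rack is a fixed grey base 318 x 82 mm, ends 22 mm tall, with five cups in a row 60 mm apart, undersides 16 mm above the table. Cup order, rack place and side change each time.
- bottle: Amber bottle of lens cleaner, black cap, 33 mm diameter, 56 mm tall, loose: leave it. Origin: centre of its underside, z up. It stands in the row of objectives on the stand: a fixed oak block 318 x 78 x 22 mm, five round pockets 60 mm apart, 40 mm diameter, 6 mm deep (floor 16 mm above the table). Row order, stand place and side change each time.
There are look-alikes about, which are no part of the job. What is shaped like the obj_blue but purple is not meant.

How it is judged:
By the outcome, as a careful person would: the job done as asked, in the order asked, and still so for the second after the job is handed in, with the robot touching nothing.
It also fails if it takes over 120 s, if anything falls off the work surface, if the arm or the gripper's body presses on something with over 40 N, if the wrist force passes 120 N, or if a joint passes its speed limit or range.

### The arm

A 6-joint arm with a two-finger parallel gripper is mounted at the origin on the work surface. World frame = base frame: x ahead of the robot, y to its left, z up, the work surface at z = 0. Lengths are in m, angles in rad, forces in N, time in s.
With the tool pointing down it reaches from about 0.3 to 0.775 m from the base axis. Payload 14.6 kg.
Tool frame: the origin (TCP) lies between the finger pads; the fingertips stand 19 mm ahead of it and the grasp point (between the pads) is the TCP; z points along the fingers, y is the direction in which the jaws open and shut (so a half turn about z gives the same grasp; the last joint's range is limited). The gripper opens to 94 mm and grips with 3 to 60 N. Pads are 16 mm wide; open, the fingers measure 119 mm over their backs; the gripper's body (75 mm by 177 mm) begins 78 mm behind the grasp point.
Start: joints at [1.238, 0.3, 1.521, -0, 1.321, -0.067], TCP at [0.144, 0.531, 0.224] pointing down, gripper open.
Joint ranges: [-3.03, 3.03], [-0.79, 2.21], [0.23, 2.52], [-1.04, 4.18], [0, 3.07], [-2.55, 2.55]. Speed limits (rad/s): [2.22, 2.22, 2.57, 3.14, 3.14, 3.14].

### API

Orientations are given as [roll, pitch, yaw] about the fixed x, y, z axes, in that order (R = Rz(yaw) Ry(pitch) Rx(roll)).
In Python, from station import telemetry, vision, ctrl gives the robot as it stands. The module is installed in compiled form; this text tells all that it offers.
- The arm moves only by the shell command python3 -m creep 'ROWS' [FORCE]. ROWS is JSON, a list of rows, each a list of 3 entries, a list of its own where there are three numbers: the shift along the tool's x, y, z in units of 50 mm (1.0 is 50 mm), then the turn about the tool's z in units of 8 degrees (1.0 is 8 degrees), then the opening, from 0 (shut) to 1 (fully open). In form: [[[tx, ty, tz], twist, gripper], ...]. A call has 1 to 12 rows; each row is the pose to reach, as a shift and turn from the pose commanded when the call began, along the tool's axes at that moment; what a row does not reach only later rows make up. A row lasts 1/10 s, in which the tool goes at most 50 mm and 8.59 degrees, less where a joint would pass 70% of its speed; a pose out of reach is approached as far as the arm can. A call with a gripper value outside its range is refused whole. The fingers move at their own pace and stop on an object; FORCE is the grip in N (left out, the last holds). Time passes only in rows, so rows that repeat a pose let the fingers close. It gives the time, the measured TCP pose, the force and the opening at its end, in the units of the state.
- telemetry.get_obs(): the state, without advancing time (a new reading comes with each control period).
- vision.camera(name): name is "scene" or "side" or "wrist"; returns a dict with "img" (400x640x3 uint8, red, green, blue), "depth" (400x640 float32, m along the optical axis (not along the pixel's ray), 0 where there is no reading), "vertical_fov" (degrees; the focal length in pixels is half the picture's height over the tangent of half this angle, whatever the lens; pixels are square), "cx", "cy" (the principal point, pixels), "extrinsics" (4x4, takes a point from camera to world coordinates); the wrist camera has in their place "hand_eye" (4x4, takes a point from camera to tool coordinates, whose origin is the TCP and whose axes are the flange's). Camera axes: x right, y down, z forward; pixel columns grow to the right and rows downward; lengths in m; the calibration is good to about 2 mm. A picture is of the moment at which its call begins: read the wrist's pose just before it.
- ctrl.hand_in(): hands the job in, once; it reports no verdict.
The state is a dict: "time_s": time; "qpos": joint angles; "joint_vel": joint speeds; "tau": joint torques, N m; "ee_pos": TCP position; "eef_rot": TCP orientation; "force": force on the tool from outside, world axes, zero at the start; "moment": the same for the moment, N m; "grip_width": finger opening in m.
Only numpy, scipy, OpenCV 4.12 (cv2) and the standard library are available. Lean on these libraries where they do the work, as an engineer would, in place of code of your own. Each camera call takes 0.05 s, during which the arm holds its last target.

## Working session

There is one attempt and no reset: what is moved stays moved. The work goes in short steps, Python scripts to look and compute and a shell command to move; the robot and the scene stay as the last step left them, time stands still between calls to the robot, and variables do not carry over. Pictures are saved under pics/ and viewed, and the job is handed in when it is done.

```bash
mkdir -p pics; ls
python3 - <<'E'
from station import telemetry, vision
import cv2, numpy as np
np.set_printoptions(precision=4,suppress=True)
print(telemetry.get_obs())
for n in ["scene","side","wrist"]:
    c=vision.camera(n)
    cv2.imwrite(f"pics/{n}0.png",c["img"][:,:,::-1])
    print(n,c["vertical_fov"],c["cx"],c["cy"]); print(c.get("extrinsics",c.get("hand_eye")))
E
```

```text
pics
{'time_s': 0.0, 'qpos': array([ 1.2384,  0.3004,  1.5216,  0.    ,  1.3207, -0.0666]), 'joint_vel': array([ 0.0007, -0.0002,  0.0002,  0.0001,  0.0001, -0.0003]), 'tau': array([  0.0023, -53.1812, -35.2731,   0.0709,   0.0245,  -0.0001]), 'ee_pos': array([0.1444, 0.5304, 0.2239]), 'eef_rot': array([-3.1405, -0.0001,  2.8758]), 'force': array([-0.3218, -0.4952, -0.8387]), 'moment': array([0.0102, 0.0365, 0.0216]), 'grip_width': 0.09411287645629365}
scene 44.434329662019564 319.73661846061594 199.15852198367853
[[-0.3628  0.6134 -0.7015  1.3827]
 [ 0.9319  0.2424 -0.27    0.3066]
 [ 0.0044 -0.7517 -0.6595  0.8345]
 [ 0.      0.      0.      1.    ]]
side 42.645389779753266 320.86327001669207 192.70814034980538
[[ 0.7242 -0.4838  0.4914 -0.0076]
 [-0.6895 -0.4967  0.5271 -0.6031]
 [-0.0109 -0.7206 -0.6933  0.8355]
 [ 0.      0.      0.      1.    ]]
wrist 71.7944427109986 317.58158456102177 196.82880652529823
[[-0.0004 -0.9639 -0.2664  0.0767]
 [ 1.     -0.0002 -0.001  -0.0008]
 [ 0.0009 -0.2664  0.9639 -0.1615]
 [ 0.      0.      0.      1.    ]]
```

View pics/scene0.png

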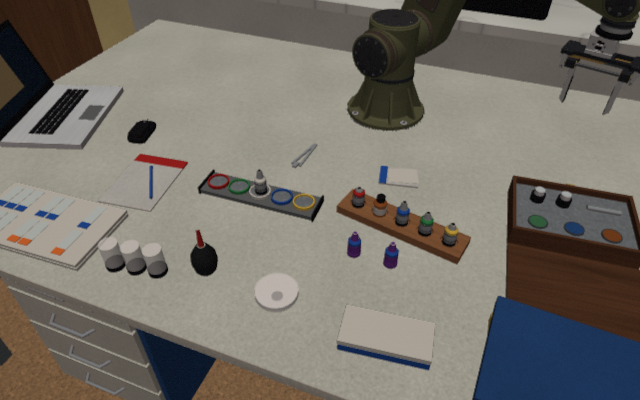

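View pics/side0.png

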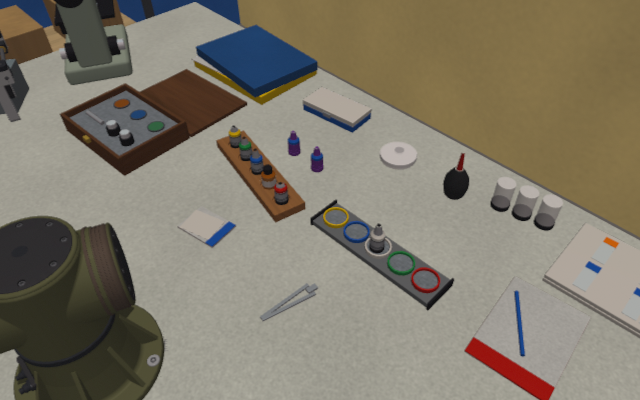

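View pics/wrist0.png

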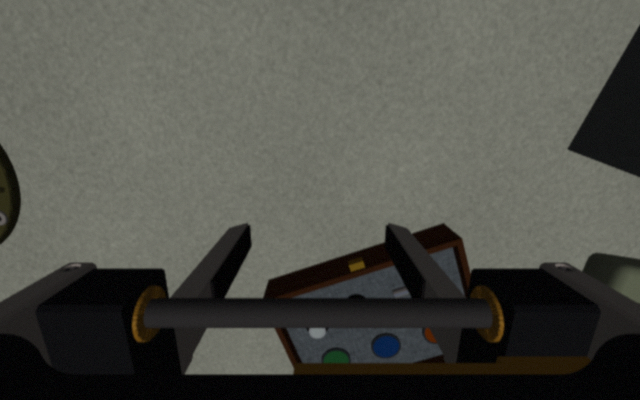

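The row on the stand in scene is red (358,196), bottle (380,205), blue (403,213), green (427,222) and yellow (451,233). The rack cups are red (219,181), green (239,187), white, occupied (260,190), blue (282,197) and yellow (304,201). 

Possible mix-ups are the two purple look-alikes at (355,244) and (391,255), the discs in the wooden tray, and the lidded pots. Next I'll take close crops and measure.

```bash
cat > h.py <<'E'
import numpy as np, cv2
from station import telemetry, vision
np.set_printoptions(precision=4,suppress=True)
def ray(c,u,v,E=None):
    f=200/np.tan(np.radians(c["vertical_fov"])/2)
    E=c["extrinsics"] if E is None else E
    d=E[:3,:3]@np.array([(u-c["cx"])/f,(v-c["cy"])/f,1.]); return E[:3,3],d
def onplane(c,u,v,z,E=None):
    o,d=ray(c,u,v,E); return o+d*(z-o[2])/d[2]
def tri(r1,r2):
    A=[];b=[]
    M=np.zeros((3,3));y=np.zeros(3)
    for o,d in (r1,r2):
        d=d/np.linalg.norm(d);P=np.eye(3)-np.outer(d,d);M+=P;y+=P@o
    x=np.linalg.solve(M,y)
    return x,[np.linalg.norm(np.cross(x-o,d/np.linalg.norm(d))) for o,d in (r1,r2)]
HS={"red":[(0,6),(174,180)],"yellow":[(22,32)],"green":[(55,85)],"blue":[(103,122)]}
def blobs(img,col,roi,smin=110,vmin=50,amin=8):
    hsv=cv2.cvtColor(img,cv2.COLOR_RGB2HSV);m=np.zeros(img.shape[:2],np.uint8)
    for a,b in HS[col]: m|=cv2.inRange(hsv,(a,smin,vmin),(b,255,255))
    x0,y0,x1,y1=roi;k=np.zeros_like(m);k[y0:y1,x0:x1]=m[y0:y1,x0:x1]
    n,l,s,ce=cv2.connectedComponentsWithStats(k,connectivity=8)
    return [(ce[i],s[i]) for i in range(1,n) if s[i][4]>=amin],k
E
python3 - <<'E'
from h import *
s=vision.camera("scene");d=vision.camera("side")
a=cv2.resize(s["img"][165:275,190:480],None,fx=2.7,fy=2.7,interpolation=cv2.INTER_CUBIC)
b=cv2.resize(d["img"][115:310,210:460],None,fx=3,fy=3,interpolation=cv2.INTER_CUBIC)
cv2.imwrite("pics/c1.png",a[:,:,::-1]);cv2.imwrite("pics/c2.png",b[:,:,::-1])
for n,c,rs,rr in(("scene",s,(335,180,475,260),(195,165,330,220)),("side",d,(215,115,300,218),(305,195,455,305))):
  for col in HS:
    print(n,col,"obj",[(np.round(x,1),t) for x,t in blobs(c["img"],col,rs)[0]],"cup",[(np.round(x,1),t) for x,t in blobs(c["img"],col,rr)[0]])
E
```

```text
scene red obj [(array([358.4, 193.6]), array([353, 189,  12,   9,  67], dtype=int32))] cup [(array([217.7, 181.4]), array([207, 174,  22,  15, 135], dtype=int32))]
scene yellow obj [(array([453.6, 232.2]), array([452, 231,   4,   5,  12], dtype=int32))] cup [(array([304., 195.]), array([297, 194,  14,   4,  27], dtype=int32)), (array([296.4, 206.5]), array([294, 205,   5,   4,   8], dtype=int32)), (array([305.3, 207.7]), array([300, 205,  12,   6,  30], dtype=int32))]
scene green obj [(array([426.4, 221.8]), array([421, 217,  12,   9,  59], dtype=int32))] cup [(array([238.9, 186.5]), array([228, 179,  22,  15, 100], dtype=int32))]
scene blue obj [(array([382.2, 181. ]), array([379, 180,   7,   3,  20], dtype=int32)), (array([402.5, 211.9]), array([397, 207,  13,   9,  64], dtype=int32)), (array([354.3, 242.8]), array([349, 238,  12,   9,  68], dtype=int32)), (array([391.3, 253.4]), array([386, 248,  12,  10,  71], dtype=int32))] cup [(array([281. , 196.9]), array([271, 189,  22,  16, 133], dtype=int32))]
side red obj [(array([280.2, 189. ]), array([274, 183,  13,  11,  76], dtype=int32))] cup [(array([424.8, 280.2]), array([411, 267,  29,  26, 252], dtype=int32))]
side yellow obj [(array([234.3, 133.4]), array([229, 130,  11,   7,  57], dtype=int32))] cup [(array([335.1, 217.4]), array([323, 207,  26,  21, 201], dtype=int32))]
side green obj [(array([244.6, 146.3]), array([239, 143,  12,   7,  58], dtype=int32))] cup [(array([400.9, 263.4]), array([388, 251,  27,  24, 196], dtype=int32))]
side blue obj [(array([293.2, 141.2]), array([288, 138,  11,   7,  55], dtype=int32)), (array([255.7, 159.5]), array([250, 155,  12,   9,  66], dtype=int32))] cup [(array([355.9, 232. ]), array([343, 221,  27,  22, 201], dtype=int32))]
```

View pics/c1.png

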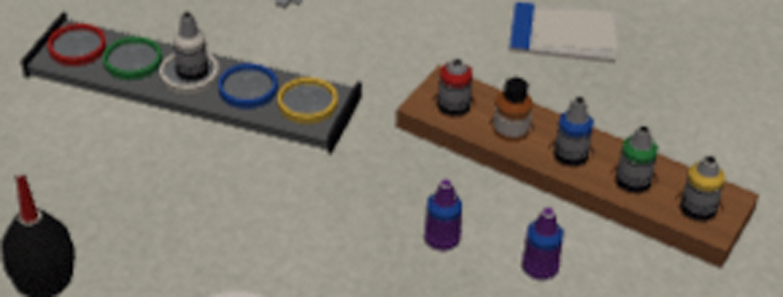

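View pics/c2.png

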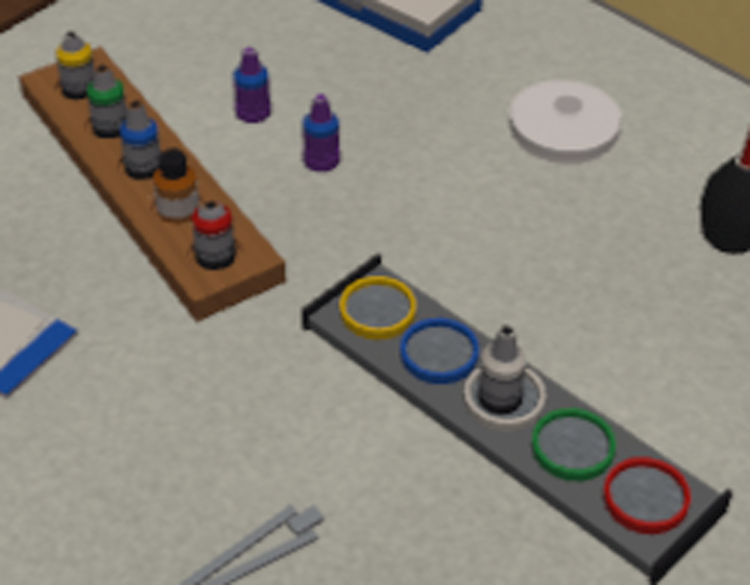

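The crops show the row and rack order clearly. The meant blue is the steel-bodied one in the stand, scene (403,213); the two blue-banded purple bodies beside the stand are the look-alikes. Now the positions.

Run:
```python
from h import *
HS["yellow"]=[(18,35)]
s=vision.camera("scene");d=vision.camera("side")
ro={"scene":{"red":(335,180,372,210),"blue":(393,200,412,225),"green":(415,210,440,235),"yellow":(440,218,465,245)},"side":{"red":(268,175,292,200),"blue":(246,150,266,170),"green":(236,138,254,156),"yellow":(225,125,246,142)}}
rr={"scene":(195,165,330,220),"side":(305,195,455,305)}
O={};C={}
for col in HS:
  rays=[];pc=[];po=[]
  for n,c in(("scene",s),("side",d)):
    _,k=blobs(c["img"],col,ro[n][col],90,45)
    ys,xs=np.nonzero(k);u,v=(xs.min()+xs.max())/2,(ys.min()+ys.max())/2
    rays.append(ray(c,u,v));po.append(onplane(c,u,v,.016+.0405)[:2])
    _,k=blobs(c["img"],col,rr[n],90,45,1)
    pts=cv2.findNonZero(k);(u,v),ax,_=cv2.fitEllipse(cv2.convexHull(pts)); pc.append(onplane(c,u,v,.026)[:2])
  x,e=tri(*rays);print(col,"tri",x,"res",np.round(e,4),"pl",po[0],po[1],"| cup",pc[0],pc[1])
  O[col]=(po[0]+po[1])/2;C[col]=(pc[0]+pc[1])/2
def line(P,t):
  t=np.array(t,float);A=np.c_[t*0+1,t];X=np.linalg.lstsq(A,P,rcond=None)[0];return X,A@X-P
print("stand row",*line(np.array([O[k] for k in("red","blue","green","yellow")]),[0,.12,.18,.24]))
print("rack row",*line(np.array([C[k] for k in("red","green","blue","yellow")]),[0,.06,.18,.24]))
```

```text
red tri [0.4932 0.0668 0.0518] res [0.0005 0.0005] pl [0.499  0.0679] [0.4901 0.0634] | cup [ 0.5529 -0.2984] [ 0.5435 -0.3037]
yellow tri [0.541  0.3016 0.0527] res [0.0008 0.0008] pl [0.5442 0.3022] [0.5384 0.2962] | cup [ 0.5464 -0.059 ] [ 0.5365 -0.0647]
green tri [0.5295 0.2436 0.0512] res [0.0007 0.0007] pl [0.5359 0.2436] [0.5258 0.2387] | cup [ 0.5517 -0.2379] [ 0.5418 -0.244 ]
blue tri [0.5167 0.1846 0.0515] res [0.0004 0.0004] pl [0.5226 0.1851] [0.5132 0.1799] | cup [ 0.5482 -0.1186] [ 0.5384 -0.1248]
stand row [[0.4946 0.0657]
 [0.1965 0.9735]] [[ 0.0001  0.0001]
 [ 0.0003  0.    ]
 [-0.0008 -0.0002]
 [ 0.0005  0.0002]]
rack row [[ 0.5483 -0.3009]
 [-0.0284  0.9962]] [[ 0.0001  0.0001]
 [-0.0001 -0.0002]
 [-0.      0.0001]
 [ 0.0001  0.    ]]
```

The two views disagree by about 10 mm on the plane, so I'll refine with the wrist camera. First I move over the stand with the jaws turned across the row.

```bash
python3 -m creep '[[[-0.4,-0.2,0],0.5,1],[[-1.2,-0.6,0],1.5,1],[[-2,-1.1,0],2.5,1],[[-2.9,-1.6,0],3.5,1],[[-3.8,-2.1,0],4.5,1],[[-4.7,-2.6,0],5.5,1],[[-5.6,-3.1,0],6.5,1],[[-6.5,-3.6,0],7.5,1],[[-7.4,-4.0,0],8.5,1],[[-8.2,-4.4,0],9.5,1],[[-8.8,-4.6,0],10.4,1],[[-9,-4.7,0],10.8,1]]' 20; python3 -m creep '[[[0,0,0],0,1],[[0,0,0],0,1]]'
python3 - <<'E'
from h import *
o=telemetry.get_obs();print(o["time_s"],o["ee_pos"],o["eef_rot"],o["qpos"])
w=vision.camera("wrist");cv2.imwrite("pics/w1.png",w["img"][:,:,::-1])
E
```

```text
time_s: 1.55
ee_pos: [0.5189, 0.1835, 0.2241]
eef_rot: [-3.141, 0.0, 1.36]
force: [-0.3, 0.4, -0.4]
grip_width: 0.0936
time_s: 1.75
ee_pos: [0.5165, 0.186, 0.2243]
eef_rot: [-3.141, 0.0, 1.37]
force: [-0.1, -0.1, 0.1]
grip_width: 0.0937
1.75 [0.5165 0.186  0.2243] [-3.1412  0.0001  1.3697] [0.2789 0.298  1.5238 0.0001 1.3202 0.4799]
```

View pics/w1.png

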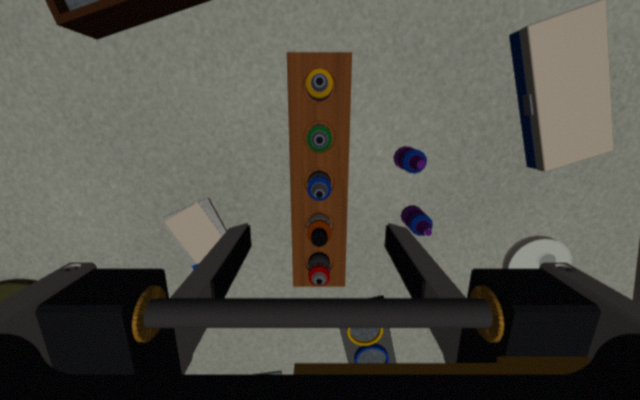

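The wrist picture shows the row in the centre column: yellow (320,83), green (319,138), blue (319,186), bottle (319,233), red (319,272). The purple ones are off to the right at (411,160) and (418,221).

```bash
cat >> h.py <<'E'
from scipy.spatial.transform import Rotation as Ro
def pose(o):
    T=np.eye(4);T[:3,:3]=Ro.from_euler("xyz",o["eef_rot"]).as_matrix();T[:3,3]=o["ee_pos"];return T
def wrist():
    o=telemetry.get_obs();w=vision.camera("wrist");return o,w,pose(o)@w["hand_eye"]
def back(w,E,P):
    p=np.linalg.inv(E)@np.append(P,1);f=200/np.tan(np.radians(w["vertical_fov"])/2)
    return f*p[0]/p[2]+w["cx"],f*p[1]/p[2]+w["cy"]
E
python3 - <<'E'
from h import *
HS["yellow"]=[(18,35)]
o,w,E=wrist();print(o["ee_pos"],o["eef_rot"])
for col,roi in (("red",(300,255,340,292)),("blue",(300,165,340,210)),("green",(300,120,340,160)),("yellow",(300,60,340,105))):
    b,k=blobs(w["img"],col,roi,90,30,1)
    ys,xs=np.nonzero(k);(u,v),r=cv2.minEnclosingCircle(cv2.findNonZero(k))
    P=onplane(w,u,v,.057,E);dv=w["depth"][int(v)-3:int(v)+4,int(u)-3:int(u)+4]
    print(col,(xs.min(),xs.max(),ys.min(),ys.max()),np.round((u,v,r),1),P)
D=w["depth"]
for (u,v) in((300,160),(340,110),(250,150),(260,100)):
    oo,d=ray(w,u,v,E); print(u,v,oo+d*D[v,u])
E
```

```text
[0.5164 0.1863 0.2245] [-3.1415 -0.      1.3703]
red (np.int64(308), np.int64(329), np.int64(264), np.int64(286)) [319.7 274.2  12.4] [0.4954 0.0659 0.057 ]
blue (np.int64(308), np.int64(331), np.int64(176), np.int64(200)) [319.1 187.9  12.3] [0.5182 0.1826 0.057 ]
green (np.int64(308), np.int64(331), np.int64(126), np.int64(151)) [319.  138.3  12.7] [0.5299 0.241  0.057 ]
yellow (np.int64(306), np.int64(333), np.int64(69), np.int64(99)) [319.   83.9  15.2] [0.5416 0.2991 0.057 ]
300 160 [0.4995 0.2164 0.0223]
340 110 [0.5623 0.2678 0.0226]
250 150 [0.4329 0.2411 0.0012]
260 100 [0.4631 0.3015 0.0013]
```

Wrist and the averaged fixed views agree to about 1 mm. For red, I go above it, descend to TCP z≈0.05, and look before closing.

```bash
python3 -m creep '[[[-0.6,0,0],0,1],[[-1.3,0.05,0],0,0.7],[[-2,0.07,0],0,0.7],[[-2.44,0.07,0],0,0.7],[[-2.44,0.07,0.5],0,0.7],[[-2.44,0.07,1.2],0,0.7],[[-2.44,0.07,1.8],0,0.7],[[-2.44,0.07,2.0],0,0.7],[[-2.44,0.07,2.0],0,0.7]]'
python3 - <<'E'
from h import *
o,w,E=wrist();print(o["ee_pos"],o["eef_rot"],o["grip_width"])
cv2.imwrite("pics/w2.png",w["img"][:,:,::-1])
E
```

```text
time_s: 2.75
ee_pos: [0.4952, 0.066, 0.124]
eef_rot: [-3.14, 0.0, 1.369]
force: [0.5, -0.4, 0.5]
grip_width: 0.0656
[0.4952 0.066  0.124 ] [-3.1399  0.0004  1.3693] 0.06561078462801609
```

View pics/w2.png

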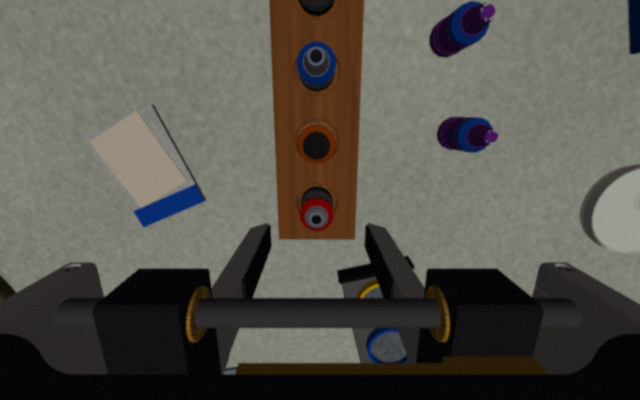

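Red sits at (317,214), centred between the fingers (tips around 265 and 370). I descend and close.

```bash
python3 -m creep '[[[0,0,0.4],0,0.7],[[0,0,0.9],0,0.7],[[0,0,1.2],0,0.7],[[0,0,1.4],0,0.7],[[0,0,1.48],0,0.7],[[0,0,1.48],0,0.7]]' ; python3 -m creep '[[[0,0,0],0,0.5],[[0,0,0],0,0.35],[[0,0,0],0,0.2],[[0,0,0],0,0.2],[[0,0,0],0,0.2],[[0,0,0],0,0.2]]' 20
```

```text
time_s: 3.4
ee_pos: [0.4962, 0.0656, 0.0511]
eef_rot: [3.141, -0.0, 1.368]
force: [-1.0, -0.2, 0.2]
grip_width: 0.0657
time_s: 4.0
ee_pos: [0.4958, 0.0655, 0.0506]
eef_rot: [-3.142, 0.0, 1.368]
force: [-1.9, -0.4, 2.7]
grip_width: 0.0295
```

```bash
python3 -m creep '[[[0,0,-0.1],0,0.2],[[0,0,-0.3],0,0.2],[[0,0,-0.7],0,0.2],[[0,0,-1.2],0,0.2],[[0,0,-1.8],0,0.2],[[0,0,-2.3],0,0.2],[[0,0,-2.5],0,0.2],[[0,0,-2.5],0,0.2]]'
python3 - <<'E'
from h import *
o,w,E=wrist();print(o["ee_pos"],o["eef_rot"],o["grip_width"],o["force"])
cv2.imwrite("pics/w3.png",w["img"][:,:,::-1])
s=vision.camera("side");cv2.imwrite("pics/s3.png",cv2.resize(s["img"][100:320,180:480],None,fx=2.5,fy=2.5)[:,:,::-1])
E
```

```text
time_s: 4.8
ee_pos: [0.4962, 0.0655, 0.1767]
eef_rot: [3.139, -0.001, 1.368]
force: [-0.9, -0.3, -1.4]
grip_width: 0.0297
[0.4962 0.0655 0.1767] [ 3.1393 -0.0007  1.3678] 0.029705010047857035 [-0.9449 -0.2712 -1.3843]
```

View pics/w3.png

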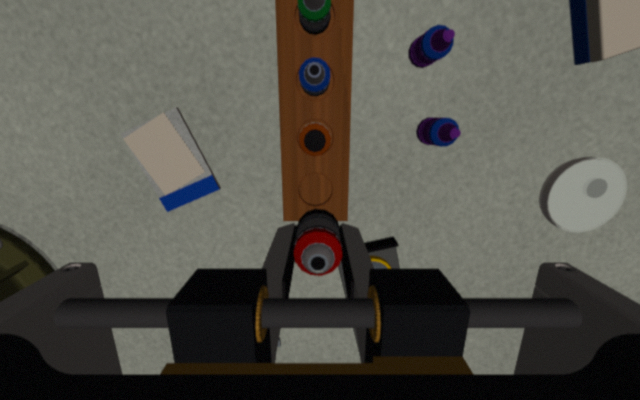

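View pics/s3.png

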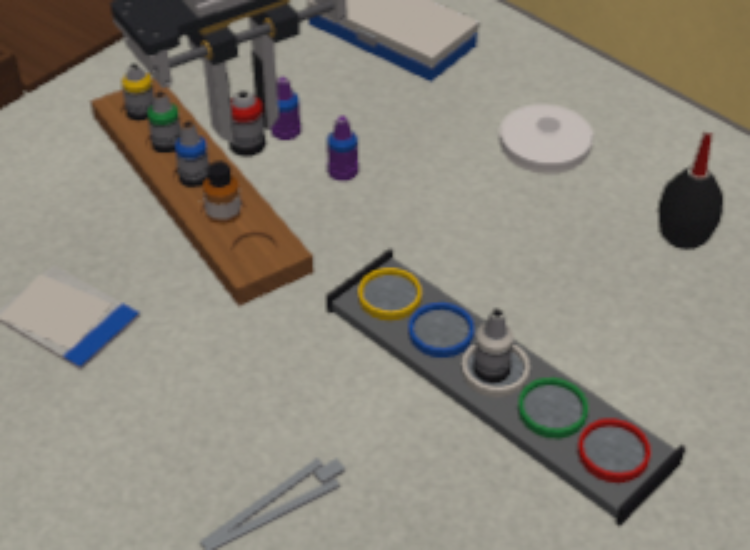

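Red is held upright: nose and band are centred at (318,252) in the wrist view, and the side view shows it vertical. I carry it over the red cup.

```bash
python3 -m creep '[[[-0.3,0.1,0],-0.1,0.2],[[-1,0.35,0],-0.3,0.2],[[-1.8,0.65,0],-0.5,0.2],[[-2.7,0.95,0],-0.7,0.2],[[-3.6,1.3,0],-0.9,0.2],[[-4.5,1.6,0],-1.1,0.2],[[-5.4,1.9,0],-1.3,0.2],[[-6.2,2.2,0],-1.5,0.2],[[-6.7,2.4,0],-1.6,0.2],[[-6.97,2.49,0],-1.65,0.2],[[-6.97,2.49,0],-1.65,0.2],[[-6.97,2.49,0],-1.65,0.2]]'
python3 - <<'E'
from h import *
o,w,E=wrist();print(o["ee_pos"],o["eef_rot"],o["grip_width"],o["force"])
cv2.imwrite("pics/w4.png",w["img"][:,:,::-1])
E
```

```text
time_s: 6.1
ee_pos: [0.5473, -0.2998, 0.1747]
eef_rot: [-3.141, -0.001, 1.598]
force: [0.2, 0.1, -2.0]
grip_width: 0.0296
[ 0.5473 -0.2998  0.1747] [-3.1405 -0.001   1.5984] 0.029633898133443002 [ 0.2021  0.1446 -2.0301]
```

View pics/w4.png

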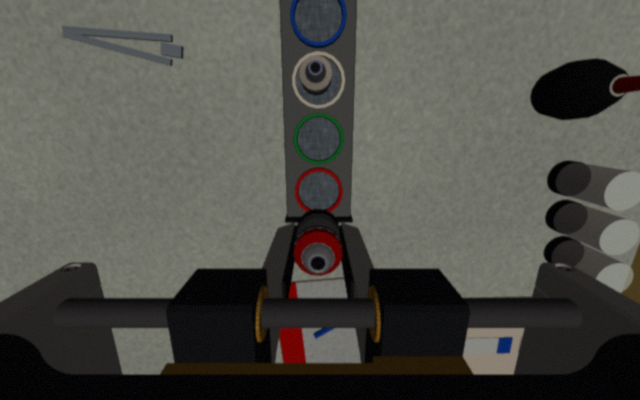

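The cups line up in the centre column: red (319,190), green (319,137), white occupied (318,80), blue (318,18). I measure the rims in this picture.

Run:
```python
from h import *
o,w,E=wrist();print(o["ee_pos"],o["eef_rot"])
R={}
for col,roi in (("red",(285,160,355,218)),("green",(285,105,355,170)),("blue",(285,0,355,50))):
    b,k=blobs(w["img"],col,roi,80,30,1)
    h=cv2.convexHull(cv2.findNonZero(k));(u,v),ax,_=cv2.fitEllipse(h)
    P=onplane(w,u,v,.026,E);R[col]=P;print(col,np.round((u,v,*ax),1),P)
d=R["green"]-R["red"];print(np.linalg.norm(d),np.degrees(np.arctan2(d[0],d[1])))
T=pose(o);print("tool units",(T[:3,:3].T@(R["red"]-T[:3,3]))/.05)
```

```text
[ 0.5475 -0.2995  0.1751] [-3.141  -0.0006  1.599 ]
red [318.1 191.2  48.3  48.8] [ 0.5485 -0.3022  0.026 ]
green [318.  138.6  50.5  51.6] [ 0.5467 -0.2424  0.026 ]
blue [317.7  14.3  56.6  67.1] [ 0.543  -0.1223  0.026 ]
0.059872858097186094 -1.736170565649404
tool units [-0.057   0.0205  2.9815]
```

```bash
python3 -m creep '[[[-0.05,0.02,0.2],0,0.2],[[-0.05,0.02,0.6],0,0.2],[[-0.05,0.02,1.0],0,0.2],[[-0.05,0.02,1.4],0,0.2],[[-0.05,0.02,1.8],0,0.2],[[-0.05,0.02,2.1],0,0.2],[[-0.05,0.02,2.25],0,0.2],[[-0.05,0.02,2.32],0,0.2],[[-0.05,0.02,2.32],0,0.2],[[-0.05,0.02,2.32],0,0.2]]'; python3 -m creep '[[[0,0,0.02],0,0.2],[[0,0,0.02],0,0.2]]'
```

```text
time_s: 7.2
ee_pos: [0.5489, -0.3036, 0.0603]
eef_rot: [3.141, 0.001, 1.598]
force: [-0.8, 0.2, -1.3]
grip_width: 0.0297
time_s: 7.4
ee_pos: [0.5487, -0.3035, 0.0588]
eef_rot: [3.141, 0.0, 1.598]
force: [0.8, -0.1, -1.3]
grip_width: 0.0293
```

```bash
for i in 1; do python3 -m creep '[[[0,0,0.02],0,0.2],[[0,0,0.04],0,0.2],[[0,0,0.05],0,0.2],[[0,0,0.06],0,0.2]]'; python3 -m creep '[[[0,0,0.01],0,0.2],[[0,0,0.02],0,0.2],[[0,0,0.02],0,0.2]]'; done
```

```text
time_s: 7.8
ee_pos: [0.5485, -0.3034, 0.0554]
eef_rot: [-3.142, -0.0, 1.598]
force: [-0.1, 0.2, -1.4]
grip_width: 0.0297
time_s: 8.1
ee_pos: [0.5486, -0.3034, 0.0546]
eef_rot: [3.142, 0.0, 1.598]
force: [-0.8, 0.2, 1.6]
grip_width: 0.0293
```

The force went from −1.4 to +1.6 N at the expected height, so it has touched the floor. I open and rise.

```bash
python3 -m creep '[[[0,0,0],0,0.35],[[0,0,0],0,0.4],[[0,0,0],0,0.5],[[0,0,0],0,0.7],[[0,0,0],0,0.7],[[0,0,-0.3],0,0.7],[[0,0,-0.8],0,0.7],[[0,0,-1.5],0,0.7],[[0,0,-2.2],0,0.7],[[0,0,-2.8],0,0.7],[[0,0,-3.1],0,0.7],[[0,0,-3.2],0,0.7]]'
python3 - <<'E'
from h import *
o,w,E=wrist();print(o["ee_pos"],o["eef_rot"])
cv2.imwrite("pics/w5.png",w["img"][:,:,::-1])
E
```

```text
time_s: 9.3
ee_pos: [0.5489, -0.3036, 0.2164]
eef_rot: [3.139, 0.001, 1.598]
force: [0.3, -0.6, 0.0]
grip_width: 0.0659
[ 0.5489 -0.3036  0.2164] [3.1393 0.0015 1.5982]
```

View pics/w5.png

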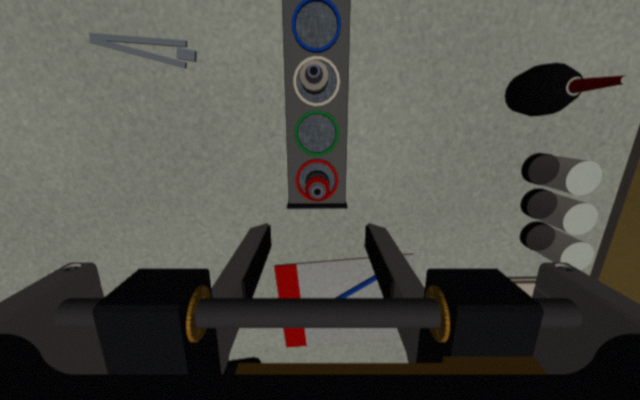

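Red stands in its cup, with its nose at (317,188) inside the red ring. Now yellow.

```bash
python3 -m creep '[[[0.3,0,0],0,0.7],[[1,0,0],0,0.7],[[1.9,0,0],0,0.7],[[2.8,0.05,0],0,0.7],[[3.7,0.05,0],0,0.7],[[4.6,0.1,0],0,0.7],[[5.5,0.1,0],0,0.7],[[6.4,0.1,0],0,0.7],[[7.3,0.15,0],0,0.7],[[8.2,0.15,0],0,0.7],[[9,0.15,0],0,0.7],[[9.5,0.15,0],0,0.7]]'; python3 -m creep '[[[0.6,0,0],0.3,0.7],[[1.3,0.03,0],0.8,0.7],[[2,0.03,0],1.2,0.7],[[2.4,0.03,0],1.5,0.7],[[2.55,0.03,0],1.61,0.7],[[2.55,0.03,0],1.61,0.7],[[2.55,0.03,0],1.61,0.7]]'
cat > m.py <<'E'
from h import *
import sys
HS["yellow"]=[(18,35)]
col=sys.argv[1];z=float(sys.argv[2]);roi=tuple(map(int,sys.argv[3].split(",")));name=sys.argv[4]
o,w,E=wrist();cv2.imwrite(f"pics/{name}.png",w["img"][:,:,::-1])
b,k=blobs(w["img"],col,roi,80,30,1);h=cv2.convexHull(cv2.findNonZero(k));(u,v),r=cv2.minEnclosingCircle(h)
P=onplane(w,u,v,z,E);T=pose(o)
print(o["ee_pos"],o["eef_rot"],np.round((u,v,r),1),P,"tool units",(T[:3,:3].T@(P-T[:3,3]))/.05)
E
python3 m.py yellow .057 290,140,350,230 w6
```

```text
time_s: 10.55
ee_pos: [0.5414, 0.1749, 0.2127]
eef_rot: [-3.139, 0.0, 1.6]
force: [0.3, 0.6, 0.2]
grip_width: 0.0659
time_s: 11.25
ee_pos: [0.5408, 0.2984, 0.2139]
eef_rot: [-3.141, 0.001, 1.374]
force: [0.1, 0.0, 0.1]
grip_width: 0.0658
[0.5408 0.2984 0.2139] [-3.1408  0.0008  1.374 ] [316.3 201.9  29. ] [0.5363 0.2808 0.057 ] tool units [-0.3591 -0.0161  3.1375]
```

View pics/w6.png

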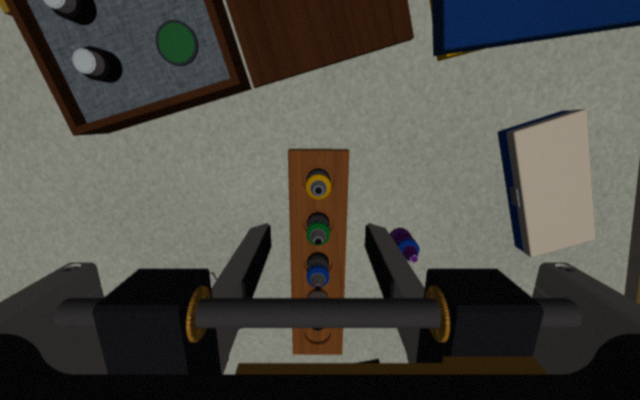

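Yellow is at (318,185). My mask caught wood, so I tighten it and re-measure.

```bash
sed -i 's/(18,35)/(21,35)/' m.py; python3 m.py yellow .057 300,165,336,202 w6b
```

```text
[0.541  0.2982 0.2141] [-3.1411  0.0005  1.3733] [317.5 185.5  12.7] [0.5419 0.3001 0.057 ] tool units [0.0442 0.012  3.1422]
```

```bash
python3 -m creep '[[[0.03,0.01,0.4],0,0.7],[[0.03,0.01,1.1],0,0.7],[[0.03,0.01,1.8],0,0.7],[[0.03,0.01,2.4],0,0.7],[[0.03,0.01,2.8],0,0.7],[[0.03,0.01,3.1],0,0.7],[[0.03,0.01,3.22],0,0.7],[[0.03,0.01,3.27],0,0.7],[[0.03,0.01,3.27],0,0.7],[[0.03,0.01,3.27],0,0.7]]'; python3 -m creep '[[[0,0,0],0,0.5],[[0,0,0],0,0.35],[[0,0,0],0,0.2],[[0,0,0],0,0.2],[[0,0,0],0,0.2],[[0,0,0],0,0.2]]' 20
```

```text
time_s: 12.35
ee_pos: [0.5422, 0.3007, 0.052]
eef_rot: [3.14, -0.001, 1.373]
force: [0.9, -0.3, 0.2]
grip_width: 0.0658
time_s: 12.95
ee_pos: [0.5418, 0.3005, 0.051]
eef_rot: [3.142, 0.0, 1.373]
force: [-0.1, -0.3, 0.4]
grip_width: 0.0296
```

Yellow is gripped at 29.6 mm. I lift it and carry it to the yellow cup.

```bash
python3 -m creep '[[[0,0,-0.1],0,0.2],[[0,0,-0.3],0,0.2],[[0,0,-0.7],0,0.2],[[0,0,-1.2],0,0.2],[[0,0,-1.8],0,0.2],[[0,0,-2.3],0,0.2],[[0,0,-2.5],0,0.2],[[0,0,-2.5],0,0.2]]';  python3 -m creep '[[[-0.3,0.05,0],-0.1,0.2],[[-1,0.2,0],-0.3,0.2],[[-1.8,0.4,0],-0.5,0.2],[[-2.7,0.55,0],-0.7,0.2],[[-3.6,0.7,0],-0.9,0.2],[[-4.5,0.9,0],-1.1,0.2],[[-5.4,1.1,0],-1.3,0.2],[[-6.2,1.25,0],-1.5,0.2],[[-6.8,1.35,0],-1.6,0.2],[[-7.12,1.42,0],-1.62,0.2],[[-7.12,1.42,0],-1.62,0.2],[[-7.12,1.42,0],-1.62,0.2]]'; python3 m.py yellow .026 280,150,360,222 w7
```

```text
time_s: 13.75
ee_pos: [0.5422, 0.3007, 0.1774]
eef_rot: [3.14, -0.001, 1.373]
force: [0.7, 0.1, -2.0]
grip_width: 0.0298
time_s: 14.95
ee_pos: [0.5412, -0.0622, 0.1749]
eef_rot: [-3.14, -0.001, 1.599]
force: [0.2, -0.2, -2.1]
grip_width: 0.0296
[ 0.5412 -0.0622  0.1749] [-3.14   -0.0005  1.599 ] [317.6 189.1  24.7] [ 0.5414 -0.0624  0.026 ] tool units [-0.0061  0.008   2.9777]
```

View pics/w7.png

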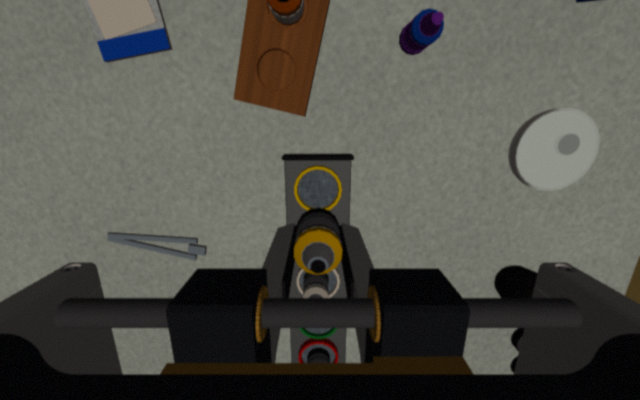

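The yellow cup ring is at (318,189), straight under the held lens. I lower it.

```bash
python3 -m creep '[[[0,0,0.2],0,0.2],[[0,0,0.6],0,0.2],[[0,0,1.0],0,0.2],[[0,0,1.4],0,0.2],[[0,0,1.8],0,0.2],[[0,0,2.1],0,0.2],[[0,0,2.25],0,0.2],[[0,0,2.33],0,0.2],[[0,0,2.33],0,0.2],[[0,0,2.33],0,0.2],[[0,0,2.33],0,0.2]]'; python3 -m creep '[[[0,0,0.01],0,0.2],[[0,0,0.02],0,0.2],[[0,0,0.02],0,0.2]]'
```

```text
time_s: 16.1
ee_pos: [0.5419, -0.0625, 0.0601]
eef_rot: [3.14, 0.0, 1.6]
force: [0.4, -0.6, -1.5]
grip_width: 0.0297
time_s: 16.4
ee_pos: [0.5416, -0.0626, 0.0585]
eef_rot: [3.141, 0.0, 1.6]
force: [-0.1, 0.2, -1.9]
grip_width: 0.0294
```

```bash
python3 -m creep '[[[0,0,0.02],0,0.2],[[0,0,0.04],0,0.2],[[0,0,0.05],0,0.2],[[0,0,0.05],0,0.2]]'; python3 -m creep '[[[0,0,0.01],0,0.2],[[0,0,0.02],0,0.2],[[0,0,0.02],0,0.2]]'
```

```text
time_s: 16.8
ee_pos: [0.5416, -0.0625, 0.0558]
eef_rot: [-3.141, 0.0, 1.6]
force: [0.2, 0.8, -1.1]
grip_width: 0.0296
time_s: 17.1
ee_pos: [0.5416, -0.0625, 0.055]
eef_rot: [3.142, -0.0, 1.6]
force: [-0.5, 0.0, -1.2]
grip_width: 0.0297
```

```bash
python3 -m creep '[[[0,0,0.01],0,0.2],[[0,0,0.01],0,0.2],[[0,0,0.01],0,0.2]]'
```

```text
time_s: 17.4
ee_pos: [0.5417, -0.0625, 0.0549]
eef_rot: [3.141, 0.0, 1.6]
force: [-2.6, -0.8, 5.6]
grip_width: 0.0295
```

It made contact at about 6 N. I release, rise and view the result.

```bash
python3 -m creep '[[[0,0,0],0,0.35],[[0,0,0],0,0.4],[[0,0,0],0,0.5],[[0,0,0],0,0.7],[[0,0,0],0,0.7],[[0,0,-0.3],0,0.7],[[0,0,-0.8],0,0.7],[[0,0,-1.5],0,0.7],[[0,0,-2.2],0,0.7],[[0,0,-2.8],0,0.7],[[0,0,-3.1],0,0.7],[[0,0,-3.2],0,0.7]]'; python3 m.py yellow .026 280,150,360,222 w8
```

```text
time_s: 18.6
ee_pos: [0.5421, -0.0626, 0.2162]
eef_rot: [3.139, 0.001, 1.6]
force: [-0.5, 0.3, -0.8]
grip_width: 0.0657
[ 0.5421 -0.0626  0.2162] [3.1389 0.0006 1.5996] [316.  181.   22.1] [ 0.5409 -0.0624  0.026 ] tool units [ 0.0071 -0.034   3.8037]
```

View pics/w8.png

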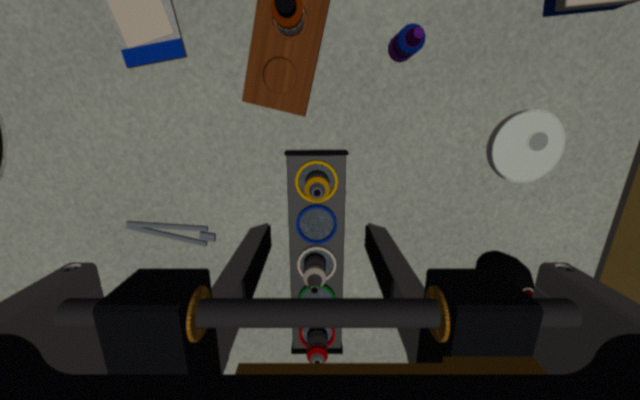

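Yellow stands centred in its ring at (316,183). Next is green.

```bash
python3 -m creep '[[[0.3,0,0],0.1,0.7],[[1,0,0],0.3,0.7],[[1.9,0,0],0.5,0.7],[[2.8,-0.03,0],0.7,0.7],[[3.7,-0.03,0],0.9,0.7],[[4.6,-0.05,0],1.1,0.7],[[5.3,-0.06,0],1.3,0.7],[[5.8,-0.06,0],1.5,0.7],[[6.07,-0.06,0],1.61,0.7],[[6.07,-0.06,0],1.61,0.7],[[6.07,-0.06,0],1.61,0.7]]'; python3 m.py green .057 295,160,340,205 w9
```

```text
time_s: 19.75
ee_pos: [0.5296, 0.2403, 0.2134]
eef_rot: [-3.14, 0.001, 1.376]
force: [-0.1, 0.3, 0.7]
grip_width: 0.0658
[0.5296 0.2403 0.2134] [-3.1404  0.0009  1.3756] [317.7 186.4  12.5] [0.5305 0.2413 0.057 ] tool units [0.0255 0.017  3.1284]
```

View pics/w9.png

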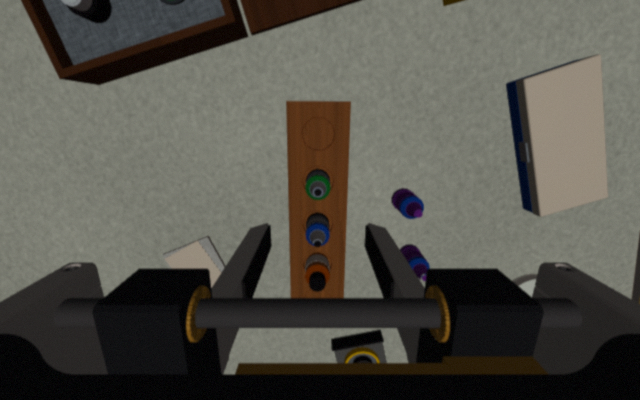

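Green is at (318,185), directly below. I descend and grip.

```bash
python3 -m creep '[[[0.02,0.01,0.4],0,0.7],[[0.02,0.01,1.1],0,0.7],[[0.02,0.01,1.8],0,0.7],[[0.02,0.01,2.4],0,0.7],[[0.02,0.01,2.8],0,0.7],[[0.02,0.01,3.1],0,0.7],[[0.02,0.01,3.22],0,0.7],[[0.02,0.01,3.26],0,0.7],[[0.02,0.01,3.26],0,0.7],[[0.02,0.01,3.26],0,0.7]]'; python3 -m creep '[[[0,0,0],0,0.5],[[0,0,0],0,0.35],[[0,0,0],0,0.2],[[0,0,0],0,0.2],[[0,0,0],0,0.2],[[0,0,0],0,0.2]]' 20;  python3 -m creep '[[[0,0,-0.1],0,0.2],[[0,0,-0.3],0,0.2],[[0,0,-0.7],0,0.2],[[0,0,-1.2],0,0.2],[[0,0,-1.8],0,0.2],[[0,0,-2.3],0,0.2],[[0,0,-2.5],0,0.2],[[0,0,-2.5],0,0.2]]'
```

```text
time_s: 20.8
ee_pos: [0.531, 0.2418, 0.0524]
eef_rot: [3.14, -0.001, 1.375]
force: [-0.7, 1.1, -0.6]
grip_width: 0.0661
time_s: 21.4
ee_pos: [0.5305, 0.2417, 0.0515]
eef_rot: [-3.142, 0.0, 1.375]
force: [-0.4, 0.2, 1.3]
grip_width: 0.0296
time_s: 22.2
ee_pos: [0.5309, 0.2418, 0.1778]
eef_rot: [3.14, -0.001, 1.375]
force: [0.5, -0.1, -2.4]
grip_width: 0.0297
```

```bash
python3 -m creep '[[[-0.4,0.1,0],-0.1,0.2],[[-1.2,0.3,0],-0.3,0.2],[[-2.1,0.5,0],-0.5,0.2],[[-3,0.7,0],-0.6,0.2],[[-3.9,0.9,0],-0.8,0.2],[[-4.8,1.1,0],-0.9,0.2],[[-5.7,1.3,0],-1.1,0.2],[[-6.6,1.5,0],-1.2,0.2],[[-7.5,1.75,0],-1.4,0.2],[[-8.4,1.95,0],-1.5,0.2],[[-9.1,2.1,0],-1.6,0.2],[[-9.43,2.2,0],-1.62,0.2]]'; python3 -m creep '[[[0,0,0],0,0.2],[[0,0,0],0,0.2]]'; python3 m.py green .026 280,150,360,222 w10
```

```text
time_s: 23.4
ee_pos: [0.5457, -0.2448, 0.1746]
eef_rot: [-3.139, -0.001, 1.599]
force: [0.7, -0.5, -1.2]
grip_width: 0.0296
time_s: 23.6
ee_pos: [0.5465, -0.2412, 0.1755]
eef_rot: [-3.14, -0.001, 1.601]
force: [0.7, 0.6, -2.1]
grip_width: 0.0296
[ 0.5465 -0.2412  0.1755] [-3.1403 -0.001   1.6009] [317.5 189.8  24.1] [ 0.5467 -0.2423  0.026 ] tool units [-0.0259  0.0071  2.9904]
```

View pics/w10.png

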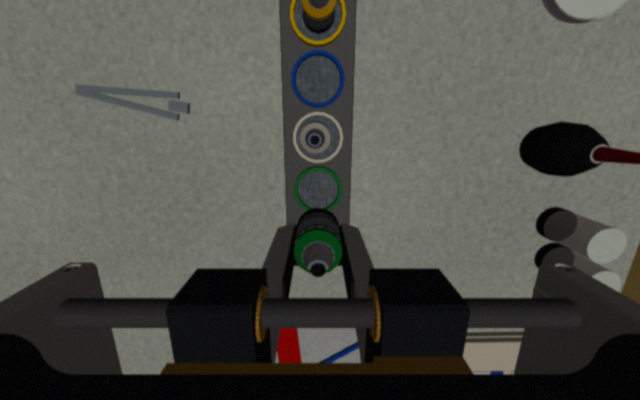

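The green ring is at (318,190), below the held lens; white stands untouched at (316,138). I lower it.

```bash
python3 -m creep '[[[-0.02,0,0.2],0,0.2],[[-0.02,0,0.6],0,0.2],[[-0.02,0,1.0],0,0.2],[[-0.02,0,1.4],0,0.2],[[-0.02,0,1.8],0,0.2],[[-0.02,0,2.1],0,0.2],[[-0.02,0,2.25],0,0.2],[[-0.02,0,2.34],0,0.2],[[-0.02,0,2.34],0,0.2],[[-0.02,0,2.34],0,0.2],[[-0.02,0,2.34],0,0.2]]'; python3 -m creep '[[[0,0,0.01],0,0.2],[[0,0,0.02],0,0.2],[[0,0,0.03],0,0.2],[[0,0,0.03],0,0.2]]'
```

```text
time_s: 24.75
ee_pos: [0.547, -0.2434, 0.0602]
eef_rot: [3.141, 0.001, 1.601]
force: [-0.0, -0.8, -1.9]
grip_width: 0.0297
time_s: 25.15
ee_pos: [0.5466, -0.2432, 0.0579]
eef_rot: [-3.142, -0.0, 1.601]
force: [-1.0, -0.3, -1.2]
grip_width: 0.0295
```

```bash
python3 -m creep '[[[0,0,0.01],0,0.2],[[0,0,0.02],0,0.2],[[0,0,0.03],0,0.2],[[0,0,0.03],0,0.2]]'; python3 -m creep '[[[0,0,0.01],0,0.2],[[0,0,0.01],0,0.2],[[0,0,0.01],0,0.2]]';python3 -m creep '[[[0,0,0.01],0,0.2],[[0,0,0.01],0,0.2]]'
```

```text
time_s: 25.55
ee_pos: [0.5466, -0.2432, 0.0564]
eef_rot: [-3.141, -0.0, 1.601]
force: [-0.3, 0.0, -0.9]
grip_width: 0.0296
time_s: 25.85
ee_pos: [0.5467, -0.2432, 0.056]
eef_rot: [3.142, -0.0, 1.601]
force: [-0.1, -0.4, -2.1]
grip_width: 0.0299
time_s: 26.05
ee_pos: [0.5467, -0.2432, 0.0555]
eef_rot: [3.141, 0.0, 1.601]
force: [-0.1, -0.7, -1.4]
grip_width: 0.0297
```

```bash
python3 -m creep '[[[0,0,0.01],0,0.2],[[0,0,0.01],0,0.2]]'
```

```text
time_s: 26.25
ee_pos: [0.5467, -0.2433, 0.0555]
eef_rot: [3.141, 0.0, 1.601]
force: [-2.2, 0.8, 5.2]
grip_width: 0.0295
```

Contact. I release, rise and look.

```bash
python3 -m creep '[[[0,0,0],0,0.35],[[0,0,0],0,0.4],[[0,0,0],0,0.5],[[0,0,0],0,0.7],[[0,0,0],0,0.7],[[0,0,-0.3],0,0.7],[[0,0,-0.8],0,0.7],[[0,0,-1.5],0,0.7],[[0,0,-2.2],0,0.7],[[0,0,-2.8],0,0.7],[[0,0,-3.1],0,0.7],[[0,0,-3.2],0,0.7]]'; python3 m.py green .026 280,150,360,222 w11
```

```text
time_s: 27.45
ee_pos: [0.5471, -0.2434, 0.218]
eef_rot: [3.138, 0.002, 1.601]
force: [-0.2, -0.3, -1.7]
grip_width: 0.0656
[ 0.5471 -0.2434  0.218 ] [3.1382 0.0019 1.601 ] [316.3 179.8  21.4] [ 0.5464 -0.2423  0.026 ] tool units [ 0.0298 -0.0265  3.84  ]
```

View pics/w11.png

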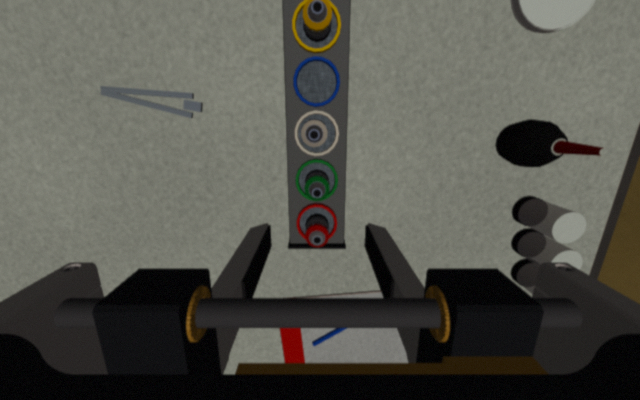

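Green stands in its ring at (317,183), and red, white and yellow are in theirs. Now blue, the steel-bodied one in the stand.

```bash
python3 -m creep '[[[0.4,0,0],0.1,0.7],[[1.2,-0.05,0],0.3,0.7],[[2.1,-0.1,0],0.5,0.7],[[3,-0.1,0],0.6,0.7],[[3.9,-0.15,0],0.8,0.7],[[4.8,-0.2,0],0.9,0.7],[[5.7,-0.2,0],1.1,0.7],[[6.6,-0.25,0],1.3,0.7],[[7.5,-0.3,0],1.4,0.7],[[8.2,-0.31,0],1.55,0.7],[[8.53,-0.31,0],1.62,0.7],[[8.53,-0.31,0],1.62,0.7]]';python3 -m creep '[[[0,0,0],0,0.7],[[0,0,0],0,0.7]]'; python3 m.py blue .057 295,165,340,210 w12
```

```text
time_s: 28.7
ee_pos: [0.5176, 0.1844, 0.214]
eef_rot: [-3.14, 0.001, 1.377]
force: [0.4, -0.8, 0.5]
grip_width: 0.0659
time_s: 28.9
ee_pos: [0.5183, 0.1816, 0.2146]
eef_rot: [-3.141, 0.0, 1.374]
force: [-0.1, -0.2, -0.3]
grip_width: 0.0658
[0.5183 0.1816 0.2146] [-3.1411  0.0004  1.3741] [316.9 186.5  12.7] [0.5183 0.1825 0.057 ] tool units [ 0.018  -0.0027  3.1526]
```

View pics/w12.png

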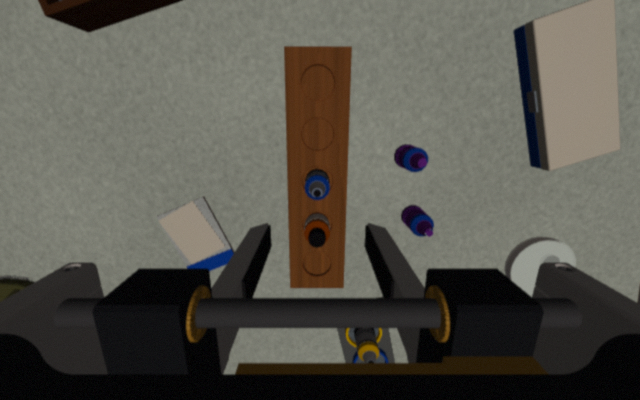

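Blue is at (317,185), directly below; the purple ones at (411,158) and (418,221) are well clear. I grip and lift.

```bash
python3 -m creep '[[[0.02,0,0.4],0,0.7],[[0.02,0,1.1],0,0.7],[[0.02,0,1.8],0,0.7],[[0.02,0,2.4],0,0.7],[[0.02,0,2.8],0,0.7],[[0.02,0,3.1],0,0.7],[[0.02,0,3.22],0,0.7],[[0.02,0,3.28],0,0.7],[[0.02,0,3.28],0,0.7],[[0.02,0,3.28],0,0.7]]'; python3 -m creep '[[[0,0,0],0,0.5],[[0,0,0],0,0.35],[[0,0,0],0,0.2],[[0,0,0],0,0.2],[[0,0,0],0,0.2],[[0,0,0],0,0.2]]' 20;  python3 -m creep '[[[0,0,-0.1],0,0.2],[[0,0,-0.3],0,0.2],[[0,0,-0.7],0,0.2],[[0,0,-1.2],0,0.2],[[0,0,-1.8],0,0.2],[[0,0,-2.3],0,0.2],[[0,0,-2.5],0,0.2],[[0,0,-2.5],0,0.2]]'
```

```text
time_s: 29.95
ee_pos: [0.5189, 0.1836, 0.0518]
eef_rot: [3.141, -0.001, 1.375]
force: [-0.4, 0.6, -0.6]
grip_width: 0.066
time_s: 30.55
ee_pos: [0.5185, 0.1836, 0.051]
eef_rot: [-3.142, 0.0, 1.375]
force: [-0.6, -0.2, 0.7]
grip_width: 0.0297
time_s: 31.35
ee_pos: [0.5189, 0.1837, 0.1772]
eef_rot: [3.139, -0.001, 1.375]
force: [0.2, 0.0, -2.1]
grip_width: 0.0299
```

```bash
python3 -m creep '[[[-0.3,0.1,0],-0.1,0.2],[[-1,0.3,0],-0.3,0.2],[[-1.8,0.5,0],-0.5,0.2],[[-2.7,0.75,0],-0.8,0.2],[[-3.6,1,0],-1,0.2],[[-4.5,1.3,0],-1.2,0.2],[[-5.2,1.5,0],-1.4,0.2],[[-5.7,1.6,0],-1.55,0.2],[[-5.91,1.67,0],-1.62,0.2],[[-5.91,1.67,0],-1.62,0.2],[[-5.91,1.67,0],-1.62,0.2]]'; python3 m.py blue .026 280,150,360,222 w13
```

```text
time_s: 32.45
ee_pos: [0.5427, -0.1215, 0.1753]
eef_rot: [-3.141, -0.001, 1.601]
force: [0.1, 0.1, -1.8]
grip_width: 0.0293
[ 0.5427 -0.1215  0.1753] [-3.1406 -0.0006  1.601 ] [317.5 189.5  24.1] [ 0.5429 -0.1223  0.026 ] tool units [-0.0169  0.0068  2.9858]
```

View pics/w13.png

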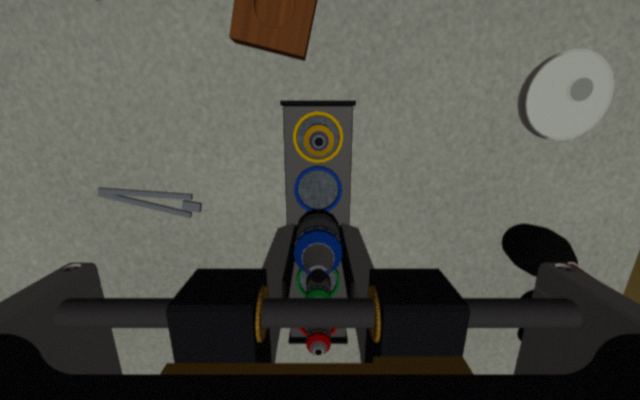

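The blue ring is at (318,190), under the lens. I lower it.

```bash
python3 -m creep '[[[-0.01,0,0.2],0,0.2],[[-0.01,0,0.6],0,0.2],[[-0.01,0,1.0],0,0.2],[[-0.01,0,1.4],0,0.2],[[-0.01,0,1.8],0,0.2],[[-0.01,0,2.1],0,0.2],[[-0.01,0,2.25],0,0.2],[[-0.01,0,2.34],0,0.2],[[-0.01,0,2.34],0,0.2],[[-0.01,0,2.34],0,0.2],[[-0.01,0,2.34],0,0.2]]'; python3 -m creep '[[[0,0,0.01],0,0.2],[[0,0,0.02],0,0.2],[[0,0,0.03],0,0.2],[[0,0,0.03],0,0.2]]'; python3 -m creep '[[[0,0,0.01],0,0.2],[[0,0,0.02],0,0.2],[[0,0,0.03],0,0.2],[[0,0,0.03],0,0.2]]'
```

```text
time_s: 33.6
ee_pos: [0.5432, -0.123, 0.0596]
eef_rot: [3.14, 0.0, 1.601]
force: [-0.3, -0.9, -2.4]
grip_width: 0.0297
time_s: 34.0
ee_pos: [0.5428, -0.123, 0.0574]
eef_rot: [-3.142, -0.0, 1.601]
force: [0.2, -0.0, -1.4]
grip_width: 0.03
time_s: 34.4
ee_pos: [0.5428, -0.123, 0.0559]
eef_rot: [-3.141, -0.0, 1.601]
force: [-0.1, -0.3, -2.4]
grip_width: 0.0296
```

```bash
python3 -m creep '[[[0,0,0.01],0,0.2],[[0,0,0.01],0,0.2],[[0,0,0.01],0,0.2]]'
```

```text
time_s: 34.7
ee_pos: [0.5429, -0.123, 0.0554]
eef_rot: [3.142, -0.0, 1.601]
force: [0.7, -0.2, -1.8]
grip_width: 0.0297
```

```bash
python3 -m creep '[[[0,0,0.01],0,0.2],[[0,0,0.01],0,0.2]]'
```

```text
time_s: 34.9
ee_pos: [0.5429, -0.123, 0.055]
eef_rot: [3.141, 0.0, 1.601]
force: [-0.0, -0.5, -1.5]
grip_width: 0.0295
```

```bash
python3 -m creep '[[[0,0,0.01],0,0.2],[[0,0,0.01],0,0.2]]'
```

```text
time_s: 35.1
ee_pos: [0.5429, -0.123, 0.055]
eef_rot: [3.141, 0.0, 1.601]
force: [-2.5, 0.6, 5.5]
grip_width: 0.0296
```

Contact. I release, rise and step aside, then check all views.

```bash
python3 -m creep '[[[0,0,0],0,0.35],[[0,0,0],0,0.4],[[0,0,0],0,0.5],[[0,0,0],0,0.7],[[0,0,0],0,0.7],[[0,0,-0.3],0,0.7],[[0,0,-0.8],0,0.7],[[0,0,-1.5],0,0.7],[[0,0,-2.2],0,0.7],[[0,0,-2.8],0,0.7],[[0,0,-3.1],0,0.7],[[0,0,-3.2],0,0.7]]'; python3 -m creep '[[[-0.4,0,0],0,0.7],[[-1.2,0,0],0,0.7],[[-2,0,-0.2],0,0.7],[[-2.6,0,-0.4],0,0.7],[[-3,0,-0.5],0,0.7],[[-3,0,-0.5],0,0.7],[[-3,0,-0.5],0,0.7]]'
python3 - <<'E'
from h import *
HS["yellow"]=[(21,35)]
o,w,E=wrist();cv2.imwrite("pics/w14.png",w["img"][:,:,::-1])
s=vision.camera("scene");d=vision.camera("side")
a=cv2.resize(s["img"][165:275,190:480],None,fx=2.7,fy=2.7,interpolation=cv2.INTER_CUBIC)
b=cv2.resize(d["img"][115:310,210:460],None,fx=3,fy=3,interpolation=cv2.INTER_CUBIC)
cv2.imwrite("pics/c14.png",a[:,:,::-1]);cv2.imwrite("pics/d14.png",b[:,:,::-1]);print(o["ee_pos"])
E
```

```text
time_s: 36.3
ee_pos: [0.5433, -0.1231, 0.2174]
eef_rot: [3.138, 0.001, 1.601]
force: [0.2, 0.6, -0.1]
grip_width: 0.0658
time_s: 37.0
ee_pos: [0.5471, -0.2727, 0.2388]
eef_rot: [-3.141, -0.001, 1.6]
force: [0.1, -0.7, -0.7]
grip_width: 0.0659
[ 0.5471 -0.2727  0.2388]
```

View pics/w14.png

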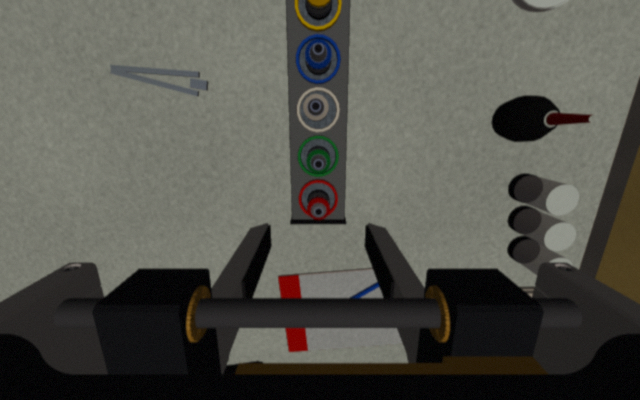

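View pics/c14.png

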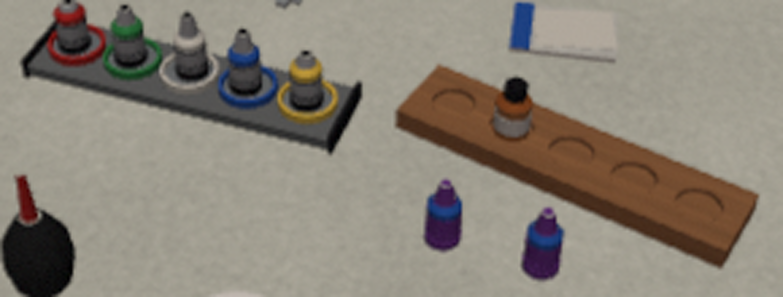

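View pics/d14.png

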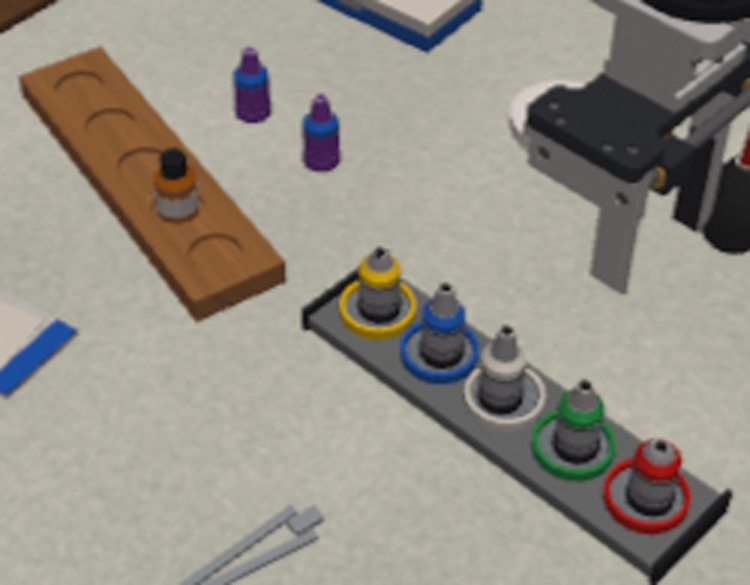

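All four stand upright in the cups of their own colour. White, the bottle and the purple look-alikes show no visible movement, and the robot is clear. Handing in.

```bash
python3 -c "
from station import ctrl,telemetry
print(ctrl.hand_in(),telemetry.get_obs()['time_s'])"
```

```text
the job is handed in; nothing more can be done
the job is handed in; nothing more can be done
```

I moved the red, yellow, green and blue objectives, in that order, from the wooden stand to the rack cups with matching rims. It took about 37 s of robot time, and the job is handed in.

- **Placing:** Each one was lowered in steps of 1 mm or less until the force reading showed it touching the cup floor. Red touched at 1.6 N and the others at about 5–6 N, and each was then released. The readings taken between moves stayed far below the limits.
- **Last checks:** The wrist, scene and side pictures before hand-in show all four upright in their own cups, nose up. Yellow is cut off at the edge of that last wrist picture. The white objective, the bottle and the two purple look-alikes show no visible movement. The gripper was open and clear of everything.
- **Disagreement:** The scene and side cameras differed by about 10 mm where their rays met the known heights. Their average agreed with the wrist camera to about 1 mm, and I used the wrist camera for each final approach. One yellow reading also picked up the wood of the stand, so I re-measured it with a tighter mask before gripping.

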